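Put the instrument wood to season

ROBOT

A 7-joint arm with a two-finger parallel gripper is mounted at the origin on the work surface. World frame = base frame: x ahead of the robot, y to its left, z up, the work surface at z = 0. Lengths are in m, angles in rad, forces in N, time in s.
With the tool pointing down it reaches from about 0.35 to 0.9 m from the base axis. Payload 7.2 kg.
Tool frame: the origin (TCP) lies midway between the tips of the shut fingers; the grasp point (between the pads) lies 19 mm behind it; z points along the fingers, x is the direction in which the jaws open and shut, and the axes are right-handed (so a half turn about z gives the same grasp; the last joint's range is limited). The gripper opens to 85 mm and grips with 20 to 120 N. Pads are 22 mm wide; open, the fingers measure 114 mm over their backs; the gripper's body (76 mm by 85 mm) begins 54 mm behind the grasp point. The pads swing forward as they close: fully open they stand 13 mm farther back than shut.
Start: joints at [-1.217, 0.411, -0.013, 1.596, 0.006, 1.134, -0.082], TCP at [0.256, 0.57, 0.231] pointing down, gripper open.
Joint ranges: [-2.95, 2.95], [-0.29, 1.99], [-1.47, 1.44], [0.14, 2.54], [-1.03, 4.17], [0.13, 1.85], [-2.86, 2.86]. Speed limits (rad/s): [2.39, 2.39, 3.01, 3.01, 3.14, 3.14, 3.14].

INTERFACE

Orientations are given as [roll, pitch, yaw] about the fixed x, y, z axes, in that order (R = Rz(yaw) Ry(pitch) Rx(roll)).
In Python, from station import * gives the robot as it stands. The module is installed in compiled form; this text tells all that it offers.
- The arm moves only by the shell command python3 -m crank 'ROWS' [FORCE]. ROWS is JSON, a list of rows, each a list of 3 entries, a list of its own where there are three numbers: the closure, from -1 (fully open) to 1 (shut), then the shift along the world's x, y, z in cm, then the turn, a rotation vector about the world's x, y, z in degrees. A call has 1 to 5 rows; each row shifts and turns the commanded pose from where the row before left it; what a row does not reach is not made up. A row lasts 1/10 s, in which the tool goes at most 50 mm and 8.59 degrees, less where a joint would pass 70% of its speed; a pose out of reach is approached as far as the arm can. A call is refused whole if a number of a shift passes 5 or a number of a turn 8.59, either way. A call with a gripper value outside its range is refused whole. The fingers move at their own pace and stop on an object; FORCE is the grip in N (left out, the last holds). Time passes only in rows, so rows that do not move let the fingers close. It gives the time, the measured TCP pose, the force and the opening at its end, in the units of the state.
- get_obs(): the state, without advancing time (a new reading comes with each control period).
- grab_frame(name): name is "scene" or "top"; returns the picture (480x640x3 uint8, red, green, blue); there is no depth.
- camera_model(name): a dict with "fx", "fy", "cx", "cy" (pixels), "world_from_camera" (4x4, takes a point from camera to world coordinates). Camera axes: x right, y down, z forward; pixel columns grow to the right and rows downward; lengths in m; the calibration is good to about 2 mm. A picture is of the moment at which its call begins. camera_model takes no time and is no camera call.
- job_done(): hands the job in, once; it reports no verdict.
Trained networks look in the newest picture that a camera, given by its name, has taken for a name from the list of things; names that differ only in an ending like _2 or _b are one class to them, and where a whole thing is asked for, a point or a joint stands for the part that bears it (a point fixed in the world has none). Each returns a list of dicts, best first, with "confidence" (0 to 1); they miss things now and then, are a little off and sometimes report something else, mostly with a low value. They report only what shows in the picture. A call takes as long as a camera call. They do not tell look-alikes from the thing itself.
- find_in(camera, target): "xyz" ([x, y, z] in m, in world coordinates, good to about 4 mm: the middle of the surface that is visible of it).
- trace(camera, target): "region" (480x640 bool, what is visible of it).
The state is a dict: "time_s": time; "joint_positions": joint angles; "joint_velocities": joint speeds; "tau": joint torques, N m; "tool_pos": TCP position; "tool_rot": TCP orientation; "force": force on the tool from outside, world axes, zero at the start; "torque": the same for the moment, N m; "grip_width": finger opening in m.
Only numpy, scipy, OpenCV 4.12 (cv2) and the standard library are available. Lean on these libraries where they do the work, as an engineer would, in place of code of your own. Each camera call takes 0.05 s, during which the arm holds its last target. There are 200 camera calls.

TASK

Put the instrument wood to season: set the steel weight aside on the cork pad, stack every maple blank flat and squarely on the dark base board, centred on it and in line with it, and then stand the weight upright on the middle of the pile to keep it flat. Also lift the soundboard panel out of the narrow bin, at any time, and lean it in the wooden rest, centred and square to it, lower edge on the foot board between lip and slats and its upper part tilted back on the slats. Leave the other things on the bench alone.

Things in the scene. Friction and masses are not known exactly. Their poses are not given: they have to be found in the camera images.
- base: Dark hardwood base board of the pile, fixed to the bench: 130 x 80 x 8 mm (x, y, z). Origin at the centre of its underside; x along its length, z up.
- base_top (a point): Centre of the base board's top face, 8 mm above the bench; axes as the base board's.
- pad_top (a point): Centre of the top face of the cork pad, a square 90 x 90 x 4 mm mat fixed to the bench; 4 mm above the bench.
- weight_c (a point): Steel weight, about 0.5 kg: a disc 52 mm across and 28 mm high, on it an 18 mm neck 8 mm high, then a knob 26 mm across and 24 mm high; 60 mm high in all. This point is on its axis 30 mm above its underside (the knob spans 6 to 30 mm above this point). z up along the axis. It starts on the base board.
- panel_c (a point): Thin light-wood soundboard panel with an inlaid dark rosette, 80 g: 8 mm thick (its x), 110 mm wide (its y), 150 mm tall (its z). This point is its centre. It starts standing in the narrow bin, about 80 mm of it above the rim; it may stand a few degrees off plumb there. Both faces and both directions are alike.
- bin: Deep narrow dark-wood bin fixed to the bench: outside 31 (x) x 142 (y) x 75 mm (z) on a 70 mm wide foot 6 mm high, inside 11 x 122 mm, inner floor 5 mm above the bench. Origin at the centre of its underside; x across the narrow slot, z up.
- rest: Wooden leaning rest fixed to the bench; origin at its underside, z up. Foot board 150 mm wide (y), 12 mm high, from x = -65 to +35 mm. On its +x edge (away from the robot) a lip, x 25 to 35 mm, rises 10 mm above it. Two slats, 18 mm wide at y = -40 and +40 mm, 100 mm long, rise with their front (+x) faces from x = -10 mm and lean back 20 degrees, tops towards -x.
- rest_foot (a point): Where the panel's lower edge belongs: the middle of the 35 mm of room between slats and lip on the rest's foot board, 12 mm above the bench and 7.5 mm to +x of the rest's origin; axes as the rest's. The panel's top leans towards -x (towards the robot) on the slats.
- blank1_c (a point): Maple blank, a flat light-wood slab 110 x 54 x 14 mm (x, y, z), 60 g; point at its centre, 7 mm above its underside; x along its length, z up; either face may be up. All blanks are alike; three to five are present, any missing one reads None.
- blank2_c (a point): Maple blank, a flat light-wood slab 110 x 54 x 14 mm (x, y, z), 60 g; point at its centre, 7 mm above its underside; x along its length, z up; either face may be up. All blanks are alike; three to five are present, any missing one reads None.
- blank3_c (a point): Maple blank, a flat light-wood slab 110 x 54 x 14 mm (x, y, z), 60 g; point at its centre, 7 mm above its underside; x along its length, z up; either face may be up. All blanks are alike; three to five are present, any missing one reads None.
- blank4_c (a point): Maple blank, a flat light-wood slab 110 x 54 x 14 mm (x, y, z), 60 g; point at its centre, 7 mm above its underside; x along its length, z up; either face may be up. All blanks are alike; three to five are present, any missing one reads None.
- blank5_c (a point): Maple blank, a flat light-wood slab 110 x 54 x 14 mm (x, y, z), 60 g; point at its centre, 7 mm above its underside; x along its length, z up; either face may be up. All blanks are alike; three to five are present, any missing one reads None.
- tin: Tin can of pencils, 72 mm across, 160 mm high with pencils; a bystander to be left alone. Origin at the centre of its underside.
- spool: Black thread spool, 48 mm across, 42 mm high; a bystander to be left alone. Origin at the centre of its underside.
- jar: Amber jar, 44 mm across, 60 mm high; a bystander to be left alone. Origin at the centre of its underside.
- plane: Wooden block plane, 50 x 140 x 75 mm; a bystander to be left alone. Origin at the centre of its underside.
Not all that is in view belongs to the job. What is shaped like the part that bears blank3_c but blue or orange is not meant.

How it is judged:
On the way, in this order (a step that is already met when the one before it is completed fails the run):
1. the weight stands on the cork pad (horizontal distance between weight_c and pad_top below 0.035 m and height (world z) of weight_c below 0.038 m and angle between weight_c's own z axis and vertical below 0.1 rad), for 0.2 s.
2. all blanks are piled squarely on the base board (horizontal distance between each of blank1_c, blank2_c, blank3_c, blank4_c, blank5_c and base_top below 0.008 m and angle between the x axis of each of blank1_c, blank2_c, blank3_c, blank4_c, blank5_c and the x axis of base_top, either way round below 0.09 rad and angle between the z axis of each of blank1_c, blank2_c, blank3_c, blank4_c, blank5_c and the z axis of base_top, either way round below 0.06 rad), for 0.2 s.
At the end, for the whole second after the job is handed in: Every blank lies flat, centre within 8 mm and length within 0.09 rad of the base board; the weight stands upright on top within 12 mm of its centre; the panel leans 0.2 to 0.65 rad on the slats, foot between lip and slats, within 0.12 rad of square and 30 mm of the middle (all of step 2 and horizontal distance between weight_c and base_top below 0.012 m and angle between weight_c's own z axis and vertical below 0.06 rad and (z of weight_c in the frame of blank1_c above 0.03 m or z of weight_c in the frame of blank1_c below -0.03 m) and (z of weight_c in the frame of blank2_c above 0.03 m or z of weight_c in the frame of blank2_c below -0.03 m) and (z of weight_c in the frame of blank3_c above 0.03 m or z of weight_c in the frame of blank3_c below -0.03 m) and (z of weight_c in the frame of blank4_c above 0.03 m or z of weight_c in the frame of blank4_c below -0.03 m) and (z of weight_c in the frame of blank5_c above 0.03 m or z of weight_c in the frame of blank5_c below -0.03 m) and z of weight_c in the frame of base_top above 0.06 m and angle between panel_c's own z axis and vertical between 0.2 and 0.65 rad and angle between the y axis of panel_c and the y axis of rest, either way round below 0.12 rad and x of panel_c in the frame of rest between -0.045 and 0 m and y of panel_c in the frame of rest between -0.03 and 0.03 m and z of panel_c in the frame of rest between 0.07 and 0.092 m); the robot touches nothing.
It fails at once if a bystander is pushed away by more than 5 cm (distance of any of tin, spool, jar, plane from where it was at the start of the episode above 0.05 m).
It fails at once if a standing bystander is knocked over (angle between any of tin, spool, jar, plane's own z axis and vertical above 0.6 rad).
Of blank1, blank2, blank3, blank4, blank5 only 3 to 5 are there at a start; the rules pass over those that are not, and their reading is None.
At some moment in a run one of blank1, blank2, blank3, blank4, blank5 may be knocked a few centimetres aside while the robot is not near it.
It also fails if it takes over 210 s, if anything falls off the work surface, if the arm or the gripper's body presses on something with over 40 N, if the wrist force passes 120 N, or if a joint passes its speed limit or range.

## Working session

There is one attempt and no reset: what is moved stays moved. The work goes in short steps, Python scripts to look and compute and a shell command to move; the robot and the scene stay as the last step left them, time stands still between calls to the robot, and variables do not carry over. Pictures are saved under pics/ and viewed, about 12 in all and at most 16, crops included, and the job is handed in when it is done.

```bash
mkdir -p pics; cat > h.py <<'E'
from station import *
import numpy as np, cv2
def save(cam,fn,crop=None,s=1):
    im=grab_frame(cam)
    cv2.imwrite('pics/'+fn,cv2.cvtColor(prep(im,crop,s),cv2.COLOR_RGB2BGR)); return im
def prep(im,crop,s):
    if crop: im=im[crop[1]:crop[3],crop[0]:crop[2]]
    return cv2.resize(im,None,fx=s,fy=s,interpolation=cv2.INTER_CUBIC)
def pix2w(cam,uv,z):
    m=camera_model(cam);T=np.array(m['world_from_camera'])
    uv=np.atleast_2d(uv).astype(float)
    d=np.c_[(uv[:,0]-m['cx'])/m['fx'],(uv[:,1]-m['cy'])/m['fy'],np.ones(len(uv))]@T[:3,:3].T
    o=T[:3,3]; return o+d*((z-o[2])/d[:,2])[:,None]
def w2pix(cam,p):
    m=camera_model(cam);T=np.linalg.inv(np.array(m['world_from_camera']))
    p=np.atleast_2d(p)@T[:3,:3].T+T[:3,3]
    return np.c_[m['fx']*p[:,0]/p[:,2]+m['cx'],m['fy']*p[:,1]/p[:,2]+m['cy']]
E
python3 - <<'E'
from h import *
np.set_printoptions(precision=3,suppress=True)
for c in ('scene','top'):
    save(c,c+'0.png'); m=camera_model(c); print(c,m['fx'],np.array(m['world_from_camera'])[:3])
for t in ['base','weight_c','panel_c','bin','rest','blank1_c','tin','spool','jar','plane']:
    print(t,[(np.round(d['xyz'],3).tolist(),round(d['confidence'],2)) for d in find_in('top',t)])
print(get_obs())
E
```

```text
scene 461.18109411061005 [[ 0.656  0.481 -0.581  1.103]
 [ 0.754 -0.4    0.521 -0.438]
 [ 0.018 -0.78  -0.625  0.618]]
top 444.17085620772815 [[-0.023 -0.997  0.068  0.525]
 [-0.999  0.022 -0.024  0.018]
 [ 0.023 -0.069 -0.997  1.044]]
base [([0.615, 0.078, 0.009], 0.77), ([0.466, 0.151, 0.014], 0.48)]
weight_c [([0.646, 0.085, 0.041], 0.59)]
panel_c [([0.504, 0.346, 0.145], 0.94)]
bin [([0.516, 0.339, 0.004], 0.61)]
rest [([0.495, -0.352, 0.012], 0.9), ([0.517, 0.336, -0.0], 0.45)]
blank1_c [([0.465, 0.007, 0.012], 0.83)]
tin [([0.75, 0.108, 0.099], 0.56)]
spool []
jar [([0.4, -0.241, 0.061], 0.75), ([0.616, 0.079, 0.01], 0.53)]
plane [([0.758, -0.031, 0.032], 0.95), ([0.623, -0.224, 0.015], 0.54)]
{'time_s': 0.6, 'joint_positions': array([-1.217,  0.411, -0.013,  1.596,  0.006,  1.134, -0.082]), 'joint_velocities': array([ 0.001, -0.   , -0.001, -0.001, -0.   ,  0.001, -0.   ]), 'tau': array([ -0.001, -60.008,   0.681, -29.962,   0.014,   0.002,  -0.   ]), 'tool_pos': array([0.256, 0.57 , 0.231]), 'tool_rot': array([-3.142, -0.   ,  1.149]), 'force': array([ 0.503, -0.024,  0.026]), 'torque': array([ 0.029, -0.042,  0.019]), 'grip_width': 0.08551359088586018}
```

View pics/top0.png

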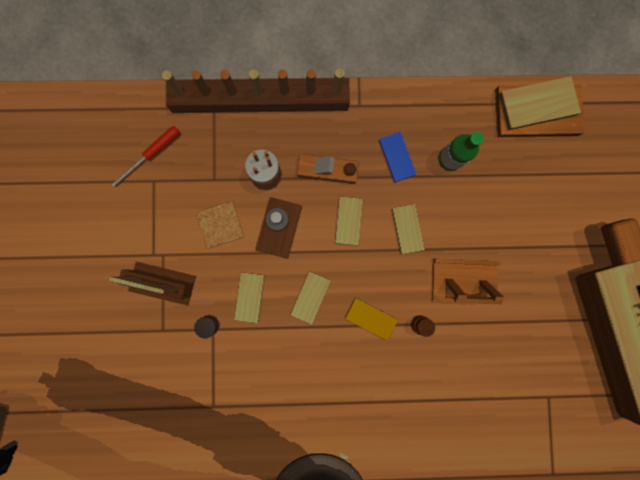

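View pics/scene0.png

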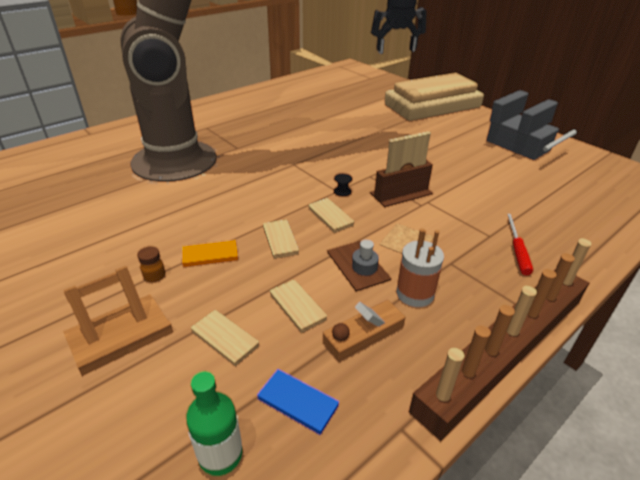

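Top view: maple blanks at (249,298), (311,298), (349,221) and (408,229). The blue slab at (398,157) and the orange one at (372,319) are decoys. The weight is at (277,218) on the base, the pad at (220,225), the panel in its bin at (140,284), and the rest at (467,282). Next I'll measure poses.

```bash
cat >> h.py <<'E'
def rect(cam,mask,z):
    mask=mask.astype(np.uint8)
    c=max(cv2.findContours(mask,cv2.RETR_EXTERNAL,cv2.CHAIN_APPROX_NONE)[0],key=cv2.contourArea).reshape(-1,2)
    w=pix2w(cam,c,z)[:,:2]*1000
    (cx,cy),(a,b),_=r=cv2.minAreaRect(w.astype(np.float32)); bx=cv2.boxPoints(r)
    e=[bx[1]-bx[0],bx[2]-bx[1]]; e=max(e,key=np.linalg.norm); ang=np.degrees(np.arctan2(e[1],e[0]))
    return np.round([cx,cy,max(a,b),min(a,b),(ang+90)%180-90],1)
def blanks(im,cam='top',z=.014,amin=500):
    hsv=cv2.cvtColor(im,cv2.COLOR_RGB2HSV)
    m=cv2.inRange(hsv,(18,60,110),(33,150,255)); m=cv2.morphologyEx(m,cv2.MORPH_CLOSE,np.ones((3,3)))
    n,l,s,c=cv2.connectedComponentsWithStats(m)
    return [(np.round(c[i],0),s[i,4],rect(cam,l==i,z)) for i in range(1,n) if s[i,4]>amin]
E
python3 - <<'E'
from h import *
im=grab_frame('top')
hsv=cv2.cvtColor(im,cv2.COLOR_RGB2HSV)
for p in [(249,298),(311,298),(349,221),(408,229),(220,225),(372,319),(290,235),(300,100)]: print(p,hsv[p[1],p[0]])
for b in blanks(im,amin=300): print(*b)
ov=im.copy()
for t,z in [('base',.008),('pad_top',.004),('bin',.075),('rest',.012),('panel_c',.155),('weight_c',.068),('blank1_c',.014)]:
    for d in trace('top',t)[:4]:
        r=d['region']; print(t,round(d['confidence'],2),r.sum(),rect('top',r,z))
        if d['confidence']>.5: cv2.drawContours(ov,cv2.findContours(r.astype(np.uint8),0,1)[0],-1,(255,0,255),1)
cv2.imwrite('pics/ov1.png',cv2.cvtColor(prep(ov,(100,140,520,350),1.9),cv2.COLOR_RGB2BGR))
E
```

```text
(249, 298) [ 25 120 145]
(311, 298) [ 26 120 145]
(349, 221) [ 25 121 143]
(408, 229) [ 25 120 144]
(220, 225) [ 15 160 145]
(372, 319) [ 22 255 146]
(290, 235) [ 12 178  86]
(300, 100) [ 11 170  72]
[541. 102.] 2647 [ 919.  -555.9  173.8   91.5  -78.4]
[349. 221.] 1090 [640.8 -84.3 110.2  54.4  -6.9]
[408. 229.] 1086 [ 619.  -223.7  110.6   54.5    9.3]
[624. 317.] 3001 [ 360.9 -746.9  323.3   93.1   13.9]
[249. 297.] 1151 [468.6 149.9 110.2  54.7  -8.8]
[310. 298.] 1133 [465.1   9.6 109.8  54.7 -24.7]
base 0.68 1420 [628.9  80.9 132.1  80.8 -16.9]
pad_top 0.92 1448 [640.7 218.5  90.2  89.5  16.3]
bin 0.81 1545 [510.2 342.5 158.6  66.   75.1]
rest 0.88 2861 [ 494.  -357.9  169.2  100.4   86.3]
rest 0.68 410 [ 394.3 -248.1   57.7   45.1   76.1]
panel_c 0.75 493 [507.  338.5 131.9  18.9  75.7]
blank1_c 0.88 1133 [464.9  10.4 112.1  56.1 -24.3]
```

View pics/ov1.png

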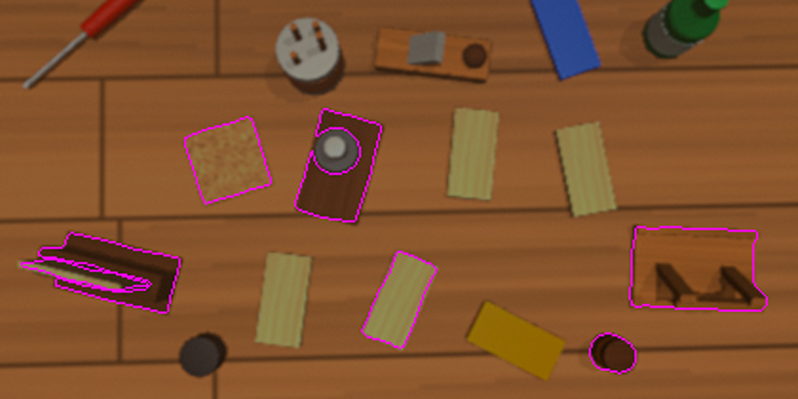

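```bash
python3 - <<'E'
from h import *
im=grab_frame('top'); sc=grab_frame('scene')
def c(a,crop,s): return prep(a,crop,s)
A=c(im,(100,255,215,315),6); B=c(im,(425,250,515,315),6); C=c(im,(255,190,305,265),5)
out=np.zeros((390+360+0,1100,3),np.uint8)
out=np.zeros((760,950,3),np.uint8); out[:360,:690]=A; out[365:755,:540]=B; out[365:740,600:850]=C
out=cv2.resize(out,(750,600)); cv2.imwrite('pics/z2.png',cv2.cvtColor(out,cv2.COLOR_RGB2BGR))
hsv=cv2.cvtColor(im,cv2.COLOR_RGB2HSV)
m=cv2.inRange(hsv[200:240,262:295],(0,0,150),(180,60,255)); ys,xs=np.nonzero(m); print('knob',len(xs),pix2w('top',[xs.mean()+262,ys.mean()+200],.068)*1000)
for f in ('panel_c','weight_c','tin','plane'):
  print(f,[(np.round(d['xyz'],3),round(d['confidence'],2)) for d in find_in('scene',f)])
E
```

```text
knob 0 [[nan nan nan]]
panel_c [(array([0.507, 0.353, 0.118]), 0.97)]
weight_c [(array([0.657, 0.073, 0.038]), 0.75)]
tin [(array([0.765, 0.088, 0.083]), 0.63), (array([ 0.489, -0.358,  0.013]), 0.56), (array([0.473, 0.006, 0.014]), 0.38)]
plane []<stdin>:9: RuntimeWarning: Mean of empty slice.
  ret = ret.dtype.type(ret / rcount)
```

View pics/z2.png

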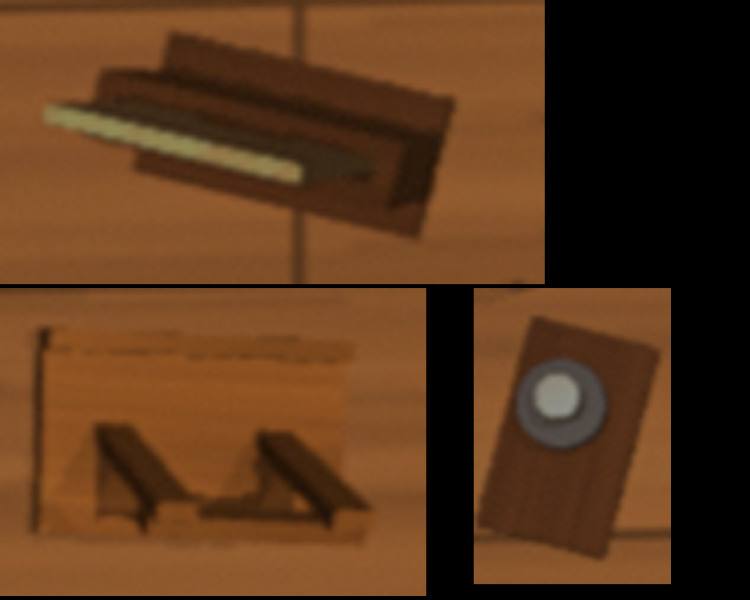

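```bash
python3 - <<'E'
from h import *
np.set_printoptions(precision=1,suppress=True)
P=lambda uv,z:pix2w('top',uv,z)*1000
a=P([[109.3,278.9],[163.8,291.5]],.155);d=a[0]-a[1];print('panel',a,a.mean(0),np.linalg.norm(d),np.degrees(np.arctan2(d[1],d[0])))
a=P([[435.6,258.9],[499.9,262.2]],.022);d=a[0]-a[1];print('lip +x edge',a,np.linalg.norm(d),np.degrees(np.arctan2(d[1],d[0]))-90)
a=P([[432.4,301.5],[502,304.3]],.012);print('foot -x',a,)
a=P([[445.5,279.3],[452.4,279.3],[479.5,280.6],[486.6,280.6]],.012);d=a[0]-a[2];print('slats',a,np.degrees(np.arctan2(d[1],d[0]))-90)
print('knob',P([275.8,217.3],.068),P([277.1,219.3],.036))
E
```

```text
panel [[519.1 406.3 155. ]
 [491.8 299.5 155. ]] [505.5 352.9 155. ] 110.21222364501969 75.64095389695969
lip +x edge [[ 546.7 -282.7   22. ]
 [ 535.7 -432.5   22. ]] 150.25561168535623 -4.213457262221198
foot -x [[ 448.3 -274.    12. ]
 [ 437.8 -436.8   12. ]]
slats [[ 498.9 -306.9   12. ]
 [ 498.5 -323.1   12. ]
 [ 494.  -386.6   12. ]
 [ 493.6 -403.4   12. ]] -3.520604973449167
knob [[645.5  81.8  68. ]] [[644.8  81.   36. ]]
```

```bash
python3 -m crank '[[-1,[3.9,-4.9,0],[0,0,7.3]],[-1,[3.9,-4.9,0],[0,0,0]],[-1,[3.9,-4.9,0],[0,0,0]],[-1,[3.9,-4.9,0],[0,0,0]],[-1,[3.9,-4.9,0],[0,0,0]]]' 40
python3 -m crank '[[-1,[3.9,-4.9,0],[0,0,0]],[-1,[3.9,-4.9,0],[0,0,0]],[-1,[3.9,-4.9,0],[0,0,0]],[-1,[3.9,-4.9,0],[0,0,0]],[-1,[3.8,-4.75,0],[0,0,0]]]'
python3 -m crank '[[-1,[0,0,-3],[0,0,0]],[-1,[0,0,0],[0,0,0]],[-1,[0,0,0],[0,0,0]]]'
```

```text
time_s: 1.8
tool_pos: [0.4126, 0.3729, 0.2316]
tool_rot: [3.141, -0.001, 1.276]
force: [1.3, 0.9, -0.5]
grip_width: 0.0854
time_s: 2.3
tool_pos: [0.5684, 0.1774, 0.2316]
tool_rot: [3.141, -0.001, 1.277]
force: [1.6, 1.0, -0.2]
grip_width: 0.0853
time_s: 2.6
tool_pos: [0.5664, 0.18, 0.2011]
tool_rot: [-3.14, 0.001, 1.278]
force: [0.0, -0.2, -0.7]
grip_width: 0.0854
```

```bash
python3 -m crank '[[-1,[2.6,-3.3,0],[0,0,0]],[-1,[2.6,-3.3,0],[0,0,0]],[-1,[2.66,-3.25,0],[0,0,0]],[-1,[0,0,-4],[0,0,0]],[-1,[0,0,-4],[0,0,0]]]'
python3 -m crank '[[-1,[0,0,0],[0,0,0]],[-1,[0,0,0],[0,0,0]]]'; python3 - <<'E'
from h import *
save('scene','s3.png',(290,150,510,330),3)
E
```

```text
time_s: 3.1
tool_pos: [0.648, 0.0812, 0.1232]
tool_rot: [3.137, -0.003, 1.277]
force: [-0.3, 0.9, -0.5]
grip_width: 0.0855
time_s: 3.3
tool_pos: [0.646, 0.0824, 0.1225]
tool_rot: [-3.141, -0.001, 1.279]
force: [0.5, -0.2, 0.1]
grip_width: 0.0855
```

View pics/s3.png

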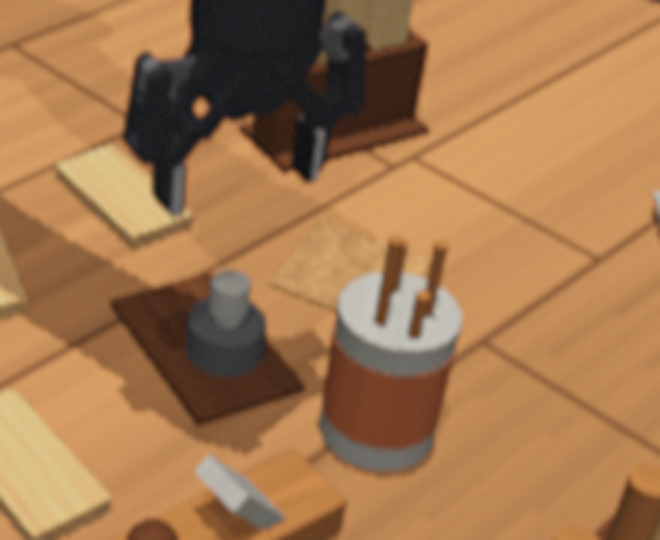

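The open gripper hangs straight above the weight, clear of the tin. Now I'll descend and grip.

```bash
python3 -m crank '[[-1,[0,0,-4],[0,0,0]],[-1,[0,0,-4],[0,0,0]],[-1,[0,0,0],[0,0,0]],[1,[0,0,0],[0,0,0]],[1,[0,0,0],[0,0,0]]]' 40
python3 -m crank '[[1,[0,0,0],[0,0,0]],[1,[0,0,0],[0,0,0]],[1,[0,0,0],[0,0,0]],[1,[0,0,0],[0,0,0]],[1,[0,0,0],[0,0,0]]]' 
python3 -m crank '[[1,[0,0,3],[0,0,0]],[1,[0,0,3],[0,0,0]],[1,[0,0,0],[0,0,0]]]'
```

```text
time_s: 3.85
tool_pos: [0.6482, 0.0811, 0.0448]
tool_rot: [3.137, -0.002, 1.277]
force: [-0.1, -1.2, -0.5]
grip_width: 0.0592
time_s: 4.35
tool_pos: [0.6473, 0.0814, 0.0432]
tool_rot: [3.139, -0.002, 1.277]
force: [-0.5, 1.8, 8.3]
grip_width: 0.025
time_s: 4.65
tool_pos: [0.6483, 0.0806, 0.1052]
tool_rot: [3.136, -0.003, 1.276]
force: [1.3, -0.4, -4.0]
grip_width: 0.0246
```

```bash
python3 -m crank '[[1,[-0.2,4.6,0],[0,0,0]],[1,[-0.2,4.6,0],[0,0,0]],[1,[-0.2,4.6,0],[0,0,0]],[1,[0,0,-3],[0,0,0]],[1,[0,0,-2],[0,0,0]]]'
python3 -m crank '[[1,[0,0,-0.7],[0,0,0]],[1,[0,0,-0.4],[0,0,0]],[1,[0,0,-0.4],[0,0,0]],[1,[0,0,0],[0,0,0]]]'
```

```text
time_s: 5.15
tool_pos: [0.6377, 0.2213, 0.0484]
tool_rot: [-3.139, 0.001, 1.281]
force: [-0.5, -2.0, -6.5]
grip_width: 0.025
time_s: 5.55
tool_pos: [0.6389, 0.2185, 0.039]
tool_rot: [-3.139, -0.0, 1.276]
force: [-11.1, -1.6, 13.9]
grip_width: 0.0245
```

```bash
python3 -m crank '[[-1,[0,0,0],[0,0,0]],[-1,[0,0,0],[0,0,0]],[-1,[0,0,0],[0,0,0]],[-1,[0,0,4],[0,0,0]],[-1,[0,0,4],[0,0,0]]]'
python3 -m crank '[[-1,[-4.25,-1.7,0],[0,0,8.1]],[-1,[-4.25,-1.7,0],[0,0,0]],[-1,[-4.25,-1.7,0],[0,0,0]],[-1,[-4.25,-1.7,0],[0,0,0]],[-1,[0,0,0],[0,0,0]]]'
python3 -m crank '[[-1,[0,0,-4],[0,0,0]],[-1,[0,0,0],[0,0,0]]]'
python3 - <<'E'
from h import *
im=save('scene','s4.png',(290,150,510,330),3)
im=grab_frame('top')
for b in blanks(im): print(*b)
for d in trace('top','weight_c'): print(d['confidence'],rect('top',d['region'],.032))
E
```

```text
time_s: 6.05
tool_pos: [0.6394, 0.218, 0.116]
tool_rot: [-3.14, 0.002, 1.276]
force: [1.2, 0.3, 0.7]
grip_width: 0.0852
time_s: 6.55
tool_pos: [0.4639, 0.1474, 0.1157]
tool_rot: [-3.136, 0.003, 1.416]
force: [-0.1, 0.9, -0.7]
grip_width: 0.0853
time_s: 6.75
tool_pos: [0.4682, 0.1498, 0.0738]
tool_rot: [-3.138, 0.003, 1.418]
force: [0.1, -0.1, -0.2]
grip_width: 0.0853
[541. 102.] 2668 [ 918.8 -555.7  174.2   92.3  -78.6]
[349. 221.] 1098 [640.7 -84.3 110.9  54.4  -6.9]
[408. 229.] 1090 [ 618.9 -223.5  110.7   54.7    9.4]
[624. 317.] 3009 [ 361.6 -745.4  321.4   91.6   13.6]
[310. 298.] 1131 [465.2   9.5 110.1  54.6 -24.4]
0.63 [ 6.384e+02  2.170e+02  5.290e+01  5.220e+01 -6.000e-01]
```

View pics/s4.png

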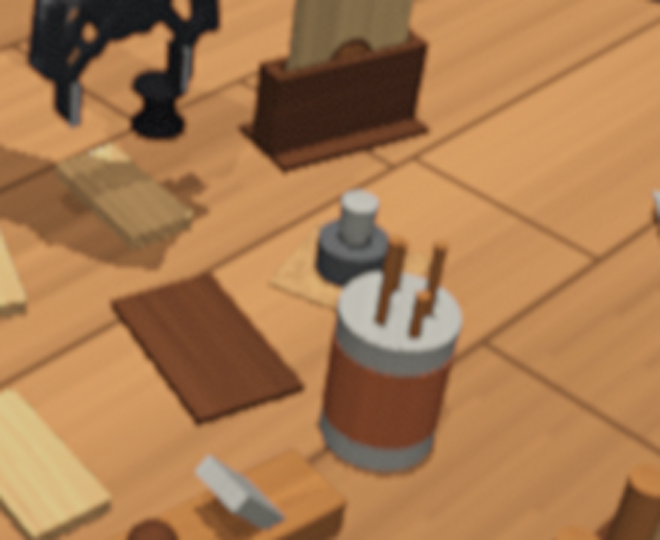

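The weight stands upright on the pad and the base is clear. Now the first blank.

```bash
python3 -m crank '[[-1,[0,0,-4],[0,0,0]],[-1,[0,0,-3.1],[0,0,0]],[-1,[0,0,0],[0,0,0]],[1,[0,0,0],[0,0,0]],[1,[0,0,0],[0,0,0]]]' 40
python3 -m crank '[[1,[0,0,0],[0,0,0]],[1,[0,0,0],[0,0,0]],[1,[0,0,0],[0,0,0]]]'
python3 - <<'E'
from h import *
im=grab_frame('top')
for d in trace('top','base'): print(d['confidence'],rect('top',d['region'],.008))
hsv=cv2.cvtColor(im,cv2.COLOR_RGB2HSV)
m=cv2.inRange(hsv[190:270,245:315],(0,0,0),(180,255,100)); M=np.zeros((480,640),bool);M[190:270,245:315]=m>0
print(rect('top',M,.008))
E
```

```text
time_s: 7.4
tool_pos: [0.4715, 0.1511, 0.0072]
tool_rot: [3.139, -0.001, 1.418]
force: [0.7, -0.4, 0.5]
grip_width: 0.0592
time_s: 7.7
tool_pos: [0.4714, 0.1511, 0.0076]
tool_rot: [3.139, -0.002, 1.418]
force: [-1.8, 0.5, 7.2]
grip_width: 0.0519
0.88 [629.7  80.8 134.1  83.4 -17.6]
[629.1  74.3 152.4 137.1  82.7]
```

```bash
python3 -m crank '[[1,[0,0,4],[0,0,0]],[1,[0,0,3],[0,0,0]],[1,[4,-1.77,0],[0,0,-4.1]],[1,[4,-1.77,0],[0,0,-4.1]],[1,[4,-1.77,0],[0,0,0]]]'
python3 -m crank '[[1,[4.04,-1.79,0],[0,0,0]],[1,[0,0,0],[0,0,0]],[1,[0,0,-3],[0,0,0]],[1,[0,0,-1.5],[0,0,0]],[1,[0,0,0],[0,0,0]]]'
python3 -m crank '[[1,[0,0,0],[0,0,0]]]'
python3 - <<'E'
from h import *
im=grab_frame('scene'); cv2.imwrite('pics/s5.png',cv2.cvtColor(prep(im,(290,150,510,330),3),cv2.COLOR_RGB2BGR))
E
```

```text
time_s: 8.3
tool_pos: [0.5922, 0.0974, 0.0781]
tool_rot: [3.139, -0.002, 1.273]
force: [0.2, 1.2, -1.7]
grip_width: 0.0518
time_s: 8.8
tool_pos: [0.6284, 0.0797, 0.0288]
tool_rot: [-3.138, 0.002, 1.275]
force: [-0.6, 1.0, -1.3]
grip_width: 0.0519
time_s: 8.9
tool_pos: [0.6303, 0.0799, 0.031]
tool_rot: [-3.142, -0.0, 1.275]
force: [0.4, 0.3, 0.0]
grip_width: 0.0521
```

View pics/s5.png

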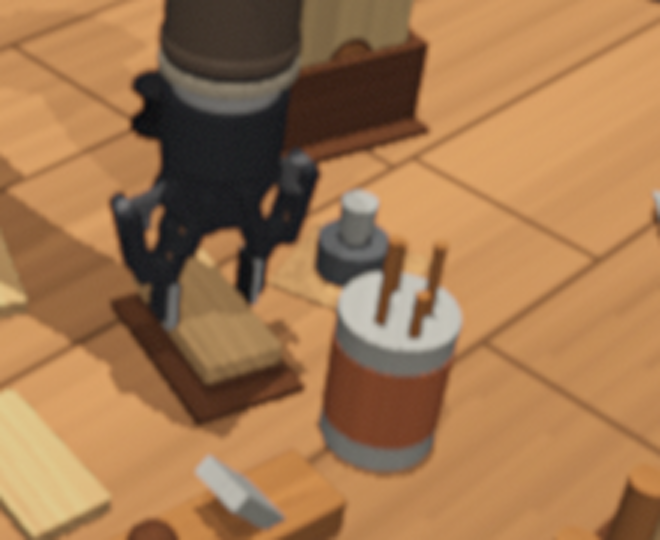

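```bash
python3 -m crank '[[1,[0.1,0,-0.8],[0,0,0]],[1,[0,0,-0.7],[0,0,0]],[1,[0,0,0],[0,0,0]],[-1,[0,0,0],[0,0,0]],[-1,[0,0,0],[0,0,0]]]'
python3 -m crank '[[-1,[0,0,0],[0,0,0]],[-1,[0,0,4],[0,0,0]],[-1,[0,0,3],[0,0,0]],[-1,[0.25,-4.1,0],[0,0,5.05]],[-1,[0.25,-4.1,0],[0,0,5.05]]]'
python3 -m crank '[[-1,[0.24,-4.1,0],[0,0,0]],[-1,[0.2,-4.1,0],[0,0,0]],[-1,[0,0,0],[0,0,0]],[-1,[0,0,0],[0,0,0]]]'
python3 - <<'E'
from h import *
im=grab_frame('top')
for b in blanks(im): print(*b)
for b in blanks(im,z=.022): print(*b[1:]) if b[2][1]>40 else 0
E
```

```text
time_s: 9.45
tool_pos: [0.6313, 0.0796, 0.0151]
tool_rot: [-3.141, 0.0, 1.275]
force: [0.4, 0.5, -0.4]
grip_width: 0.0786
time_s: 9.95
tool_pos: [0.6373, -0.0012, 0.0866]
tool_rot: [3.139, -0.001, 1.459]
force: [0.9, -0.5, -0.1]
grip_width: 0.0856
time_s: 10.35
tool_pos: [0.6405, -0.086, 0.0851]
tool_rot: [-3.141, 0.0, 1.448]
force: [-0.1, 0.9, 0.3]
grip_width: 0.0851
[541. 102.] 2676 [ 918.9 -555.9  175.1   92.3  -78.6]
[278. 227.] 1130 [630.2  80.3 111.5  55.5 -17. ]
[624. 317.] 2996 [ 361.8 -745.8  321.2   91.    13.9]
[310. 298.] 1109 [464.8   8.9 109.8  54.  -24.5]
[394. 353.] 881 [ 325.2 -170.7  207.6   59.9   83.4]
1130 [629.4  79.9 110.6  55.1 -17. ]
```

First blank is on target. Next one.

```bash
python3 -m crank '[[-1,[0,0.15,-4],[0,0,0]],[-1,[0,0,-3.8],[0,0,0]],[-1,[0,0,0],[0,0,0]],[1,[0,0,0],[0,0,0]],[1,[0,0,0],[0,0,0]]]' 40
python3 -m crank '[[1,[0,0,0],[0,0,0]],[1,[0,0,0],[0,0,0]],[1,[0,0,0],[0,0,0]]]'
python3 - <<'E'
from h import *
im=save('scene','s6.png',(200,150,420,330),3)
E
```

```text
time_s: 10.9
tool_pos: [0.6422, -0.0822, 0.0093]
tool_rot: [3.139, -0.0, 1.452]
force: [0.5, -0.0, -0.5]
grip_width: 0.059
time_s: 11.2
tool_pos: [0.6424, -0.0825, 0.0103]
tool_rot: [3.138, -0.001, 1.451]
force: [-2.2, 1.1, 6.0]
grip_width: 0.0502
```

View pics/s6.png

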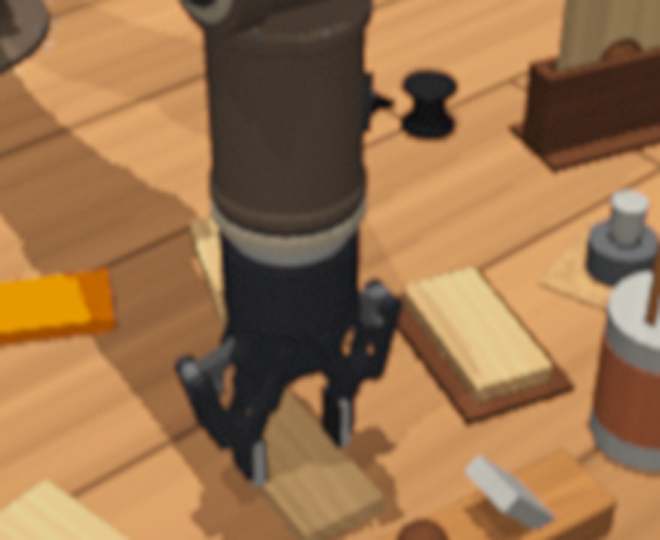

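The blank sits between the jaws but the grip is a little high, so I'll regrip 4 mm lower.

```bash
python3 -m crank '[[-1,[0,0,0],[0,0,0]],[-1,[0,0,-0.4],[0,0,0]],[-1,[0,0,0],[0,0,0]],[1,[0,0,0],[0,0,0]],[1,[0,0,0],[0,0,0]]]' 40
python3 -m crank '[[1,[0,0,0],[0,0,0]],[1,[0,0,0],[0,0,0]],[1,[0,0,0],[0,0,0]]]'
```

```text
time_s: 11.75
tool_pos: [0.6407, -0.0829, 0.0032]
tool_rot: [-3.141, 0.0, 1.451]
force: [-0.4, -0.0, -0.1]
grip_width: 0.0592
time_s: 12.05
tool_pos: [0.6409, -0.083, 0.0036]
tool_rot: [3.141, 0.0, 1.451]
force: [-0.9, 0.3, 3.3]
grip_width: 0.0529
```

```bash
python3 -m crank '[[1,[0,0,4.5],[0,0,0]],[1,[0,0,4.5],[0,0,0]],[1,[-0.28,4.09,0],[0,0,-5.05]],[1,[-0.28,4.09,0],[0,0,-5.05]],[1,[-0.28,4.09,0],[0,0,0]]]'
python3 -m crank '[[1,[-0.3,4.08,0],[0,0,0]],[1,[0,0,-3],[0,0,0]],[1,[0,0,-2.8],[0,0,0]],[1,[0,0,0],[0,0,0]],[1,[0,0,0],[0,0,0]]]'
```

```text
time_s: 12.55
tool_pos: [0.6321, 0.041, 0.0935]
tool_rot: [3.141, -0.0, 1.271]
force: [0.4, 1.2, -0.4]
grip_width: 0.0524
time_s: 13.05
tool_pos: [0.629, 0.0802, 0.0351]
tool_rot: [-3.14, 0.001, 1.274]
force: [-0.6, 0.6, 0.4]
grip_width: 0.0525
```

```bash
python3 -m crank '[[1,[0,0,-0.5],[0,0,0]],[1,[0,0,-0.45],[0,0,0]],[1,[0,0,0],[0,0,0]],[-1,[0,0,0],[0,0,0]],[-1,[0,0,0],[0,0,0]]]'
python3 -m crank '[[-1,[0,0,0],[0,0,0]],[-1,[0,0,4],[0,0,0]],[-1,[0,0,3],[0,0,0]],[-1,[-0.15,-4.34,0],[0,0,4]],[-1,[-0.15,-4.34,0],[0,0,4]]]'
python3 -m crank '[[-1,[-0.15,-4.34,0],[0,0,4]],[-1,[-0.15,-4.34,0],[0,0,4]],[-1,[-0.15,-4.34,0],[0,0,4]],[-1,[-0.15,-4.34,0],[0,0,4]],[-1,[-0.15,-4.34,0],[0,0,2.3]]]'
python3 -m crank '[[-1,[0,0,0],[0,0,0]],[-1,[0,0,0],[0,0,0]]]'
python3 - <<'E'
from h import *
im=grab_frame('top')
for b in blanks(im): print(*b)
for b in blanks(im,z=.036): print(*b[1:]) if b[2][1]>40 else 0
E
```

```text
time_s: 13.55
tool_pos: [0.6297, 0.0806, 0.0263]
tool_rot: [3.141, -0.0, 1.275]
force: [0.9, 0.5, -0.5]
grip_width: 0.0796
time_s: 14.05
tool_pos: [0.6274, -0.0051, 0.0974]
tool_rot: [3.139, -0.001, 1.421]
force: [0.2, -1.7, -0.3]
grip_width: 0.0853
time_s: 14.55
tool_pos: [0.6187, -0.2251, 0.0961]
tool_rot: [3.141, 0.0, 1.736]
force: [-0.1, -0.6, 0.4]
grip_width: 0.0856
time_s: 14.75
tool_pos: [0.6183, -0.2251, 0.0958]
tool_rot: [-3.142, 0.0, 1.73]
force: [0.3, 0.5, -0.5]
grip_width: 0.0852
[541. 102.] 2688 [ 918.6 -555.8  175.    92.4  -78.4]
[278. 226.] 1190 [632.2  80.7 114.1  56.7 -17. ]
[624. 317.] 3018 [ 361.9 -746.3  321.1   91.6   14. ]
[310. 297.] 1110 [465.1   9.6 109.8  54.2 -24.5]
[508. 373.] 898 [ 273.9 -433.1  211.9   59.5   73.6]
1190 [629.9  79.3 111.7  55.5 -17. ]
```

```bash
python3 -m crank '[[-1,[0.05,0.1,-4.6],[0,0,0]],[-1,[0,0,-4.6],[0,0,0]],[-1,[0,0,0],[0,0,0]],[1,[0,0,0],[0,0,0]],[1,[0,0,0],[0,0,0]]]' 40
python3 -m crank '[[1,[0,0,0],[0,0,0]],[1,[0,0,0],[0,0,0]],[1,[0,0,0],[0,0,0]]]'
```

```text
time_s: 15.3
tool_pos: [0.6213, -0.2219, 0.0064]
tool_rot: [3.138, 0.001, 1.735]
force: [0.7, -0.3, -0.2]
grip_width: 0.0587
time_s: 15.6
tool_pos: [0.6215, -0.2223, 0.0071]
tool_rot: [3.137, 0.002, 1.734]
force: [-0.8, 1.2, 7.3]
grip_width: 0.0523
```

```bash
python3 -m crank '[[1,[0,0,4.5],[0,0,0]],[1,[0,0,4.5],[0,0,0]],[1,[0.14,4.32,0],[0,0,-4]],[1,[0.14,4.32,0],[0,0,-4]],[1,[0.14,4.32,0],[0,0,-4]]]'
python3 -m crank '[[1,[0.14,4.32,0],[0,0,-4]],[1,[0.14,4.32,0],[0,0,-4]],[1,[0.14,4.32,0],[0,0,-4]],[1,[0.15,4.3,0],[0,0,-2.3]],[1,[0,0,0],[0,0,0]]]'
python3 -m crank '[[1,[0,0,-4.2],[0,0,0]],[1,[0,0,0],[0,0,0]],[1,[0,0,0],[0,0,0]]]'
```

```text
time_s: 16.1
tool_pos: [0.6244, -0.0916, 0.0963]
tool_rot: [3.138, -0.0, 1.52]
force: [0.6, 1.2, -0.7]
grip_width: 0.0519
time_s: 16.6
tool_pos: [0.6294, 0.0899, 0.0954]
tool_rot: [3.141, -0.006, 1.284]
force: [0.2, -0.3, -0.2]
grip_width: 0.0523
time_s: 16.9
tool_pos: [0.629, 0.0795, 0.0525]
tool_rot: [-3.141, 0.0, 1.274]
force: [-0.3, -0.1, 0.3]
grip_width: 0.0522
```

```bash
python3 -m crank '[[1,[0.2,0.1,-0.5],[0,0,0]],[1,[0,0,-0.45],[0,0,0]],[1,[0,0,0],[0,0,0]],[-1,[0,0,0],[0,0,0]],[-1,[0,0,0],[0,0,0]]]'
python3 -m crank '[[-1,[0,0,0],[0,0,0]],[-1,[0,0,4],[0,0,0]],[-1,[0,0,2],[0,0,0]],[-1,[-4.1,-1.76,0],[0,0,-4]],[-1,[-4.1,-1.76,0],[0,0,-3.7]]]'
python3 -m crank '[[-1,[-4.1,-1.76,0],[0,0,0]],[-1,[-4.1,-1.76,0],[0,0,0]],[-1,[0,0,0],[0,0,0]],[-1,[0,0,0],[0,0,0]]]'
python3 - <<'E'
from h import *
im=grab_frame('top')
for b in blanks(im): print(*b)
for b in blanks(im,z=.050): print(*b[1:]) if b[2][1]>40 else 0
save('scene','s7.png',(200,150,420,330),3)
E
```

```text
time_s: 17.4
tool_pos: [0.6312, 0.0809, 0.0425]
tool_rot: [-3.142, -0.0, 1.275]
force: [-0.8, 0.1, -0.2]
grip_width: 0.0788
time_s: 17.9
tool_pos: [0.5491, 0.0458, 0.1029]
tool_rot: [3.14, -0.001, 1.139]
force: [-0.2, -0.1, -1.1]
grip_width: 0.0854
time_s: 18.3
tool_pos: [0.467, 0.0104, 0.1028]
tool_rot: [3.141, -0.001, 1.139]
force: [0.6, 0.0, 1.0]
grip_width: 0.0849
[541. 102.] 2665 [ 918.9 -556.1  174.6   92.3  -78.6]
[277. 225.] 1214 [633.7  82.6 114.5  57.5 -17. ]
[624. 317.] 3010 [ 360.8 -745.3  324.3   91.6   13.5]
1214 [629.9  80.4 110.5  55.4 -17. ]
```

View pics/s7.png

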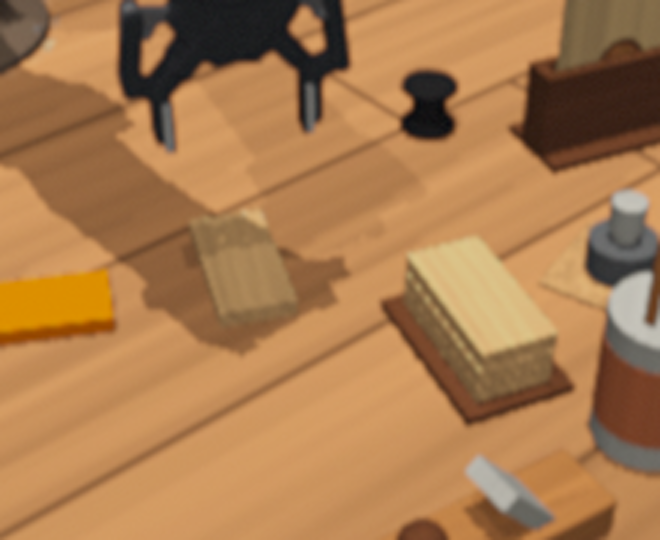

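Three blanks are stacked neatly. Now the fourth, at crop (243,268).

```bash
python3 -m crank '[[-1,[-0.2,-0.1,-4.9],[0,0,0]],[-1,[0,0,-4.9],[0,0,0]],[-1,[0,0,0],[0,0,0]],[1,[0,0,0],[0,0,0]],[1,[0,0,0],[0,0,0]]]' 40
python3 -m crank '[[1,[0,0,0],[0,0,0]],[1,[0,0,0],[0,0,0]],[1,[0,0,0],[0,0,0]]]'
```

```text
time_s: 18.9
tool_pos: [0.4673, 0.0098, 0.0064]
tool_rot: [3.139, -0.002, 1.14]
force: [0.7, 0.5, 0.7]
grip_width: 0.0591
time_s: 19.2
tool_pos: [0.4675, 0.0099, 0.0071]
tool_rot: [3.137, -0.003, 1.14]
force: [-1.7, -0.7, 10.4]
grip_width: 0.0519
```

```bash
python3 -m crank '[[1,[0,0,5],[0,0,0]],[1,[0,0,5],[0,0,0]],[1,[4.1,1.75,0],[0,0,4]],[1,[4.1,1.75,0],[0,0,3.7]],[1,[4.1,1.75,0],[0,0,0]]]'
python3 -m crank '[[1,[4.1,1.76,0],[0,0,0]],[1,[0,0,0],[0,0,0]],[1,[0,0,-3.9],[0,0,0]],[1,[0,0,0],[0,0,0]],[1,[0,0,0],[0,0,0]]]'
```

```text
time_s: 19.7
tool_pos: [0.5909, 0.0632, 0.1084]
tool_rot: [3.136, -0.004, 1.277]
force: [0.4, 0.1, -0.3]
grip_width: 0.0521
time_s: 20.2
tool_pos: [0.6287, 0.0794, 0.0664]
tool_rot: [-3.141, 0.0, 1.274]
force: [-0.2, -0.1, -0.5]
grip_width: 0.0522
```

```bash
python3 -m crank '[[1,[0.2,0.05,-0.5],[0,0,0]],[1,[0,0,-0.4],[0,0,0]],[1,[0,0,0],[0,0,0]],[-1,[0,0,0],[0,0,0]],[-1,[0,0,0],[0,0,0]]]'
python3 -m crank '[[-1,[0,0,0],[0,0,0]],[-1,[0,0,4],[0,0,0]],[-1,[0,0,4],[0,0,0]],[-1,[0.25,4.6,0],[0,0,0]],[-1,[0.25,4.6,0],[0,0,0]]]'
python3 -m crank '[[-1,[0.25,4.6,0],[0,0,0]],[-1,[0,0,0],[0,0,0]],[-1,[0,0,0],[0,0,0]]]'
python3 - <<'E'
from h import *
im=grab_frame('top')
for z in (.014,.064):
  for b in blanks(im,z=z): print(z,*b)
print([(np.round(d['xyz'],3),round(d['confidence'],2)) for d in find_in('top','blank1_c')])
save('scene','s8.png',(150,150,430,360),2.8)
E
```

```text
time_s: 20.7
tool_pos: [0.6312, 0.0801, 0.0565]
tool_rot: [3.142, -0.0, 1.275]
force: [-1.2, -0.2, 0.1]
grip_width: 0.079
time_s: 21.2
tool_pos: [0.6377, 0.1715, 0.1385]
tool_rot: [3.138, -0.002, 1.27]
force: [0.9, 0.8, -0.1]
grip_width: 0.085
time_s: 21.5
tool_pos: [0.6381, 0.22, 0.1358]
tool_rot: [-3.141, 0.0, 1.278]
force: [0.8, -0.9, -0.3]
grip_width: 0.0852
0.014 [541. 102.] 2687 [ 918.6 -555.9  175.    92.5  -78.4]
0.014 [277. 225.] 1261 [634.5  83.  117.1  58.7 -17. ]
0.014 [624. 317.] 3000 [ 362.1 -745.9  321.8   91.6   13.9]
0.014 [144. 389.] 1185 [264.  379.9 218.3  54.6 -75.2]
0.064 [541. 102.] 2687 [ 899.6 -528.   166.5   88.   -78.4]
0.064 [277. 225.] 1261 [629.2  79.9 111.4  55.8 -17. ]
0.064 [624. 317.] 3000 [ 370.1 -708.8  306.2   87.2   13.9]
0.064 [144. 389.] 1185 [276.7 362.4 207.7  51.9 -75.2]
[(array([0.628, 0.079, 0.062]), 0.77)]
```

View pics/s8.png

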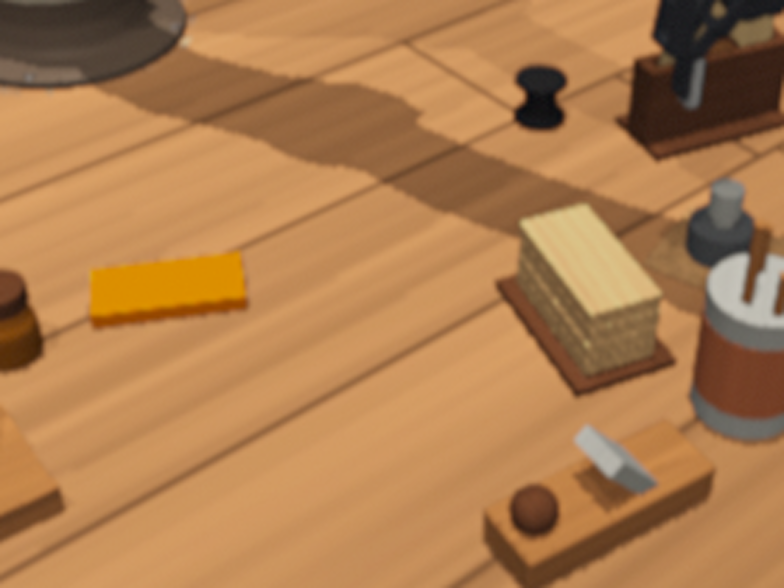

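All four maple blanks are stacked within 2 mm. Now I'll pick up the weight.

```bash
python3 -m crank '[[-1,[0,-0.2,-4.8],[0,0,0]],[-1,[0,0,-4.7],[0,0,0]],[-1,[0,0,0],[0,0,0]],[1,[0,0,0],[0,0,0]],[1,[0,0,0],[0,0,0]]]' 40
python3 -m crank '[[1,[0,0,0],[0,0,0]],[1,[0,0,0],[0,0,0]],[1,[0,0,0],[0,0,0]],[1,[0,0,0],[0,0,0]],[1,[0,0,0],[0,0,0]]]' 
python3 -m crank '[[1,[0,0,5],[0,0,0]],[1,[0,0,5],[0,0,0]],[1,[0,0,0],[0,0,0]],[1,[0,0,0],[0,0,0]]]'
```

```text
time_s: 22.15
tool_pos: [0.6407, 0.2159, 0.0441]
tool_rot: [3.139, -0.002, 1.274]
force: [-0.2, -0.0, 0.7]
grip_width: 0.0592
time_s: 22.65
tool_pos: [0.6402, 0.2173, 0.0435]
tool_rot: [3.139, -0.003, 1.275]
force: [-0.2, 1.2, 7.8]
grip_width: 0.0248
time_s: 23.05
tool_pos: [0.6389, 0.2163, 0.1424]
tool_rot: [3.14, -0.001, 1.275]
force: [-0.3, -1.0, -6.1]
grip_width: 0.0246
```

```bash
python3 -m crank '[[1,[-0.3,-4.5,0],[0,0,0]],[1,[-0.3,-4.6,0],[0,0,0]],[1,[-0.3,-4.5,0],[0,0,0]],[1,[0,0,0],[0,0,0]],[1,[0,0,-2.5],[0,0,0]]]'
python3 -m crank '[[1,[0,0,-0.6],[0,0,0]],[1,[0,0,0],[0,0,0]],[1,[0,0,0],[0,0,0]]]'
```

```text
time_s: 23.55
tool_pos: [0.6307, 0.0776, 0.1171]
tool_rot: [3.139, -0.001, 1.27]
force: [1.2, 1.1, -4.1]
grip_width: 0.0247
time_s: 23.85
tool_pos: [0.6293, 0.0806, 0.1098]
tool_rot: [-3.14, 0.001, 1.275]
force: [0.7, -0.1, -4.9]
grip_width: 0.0246
```

```bash
python3 -m crank '[[1,[0,0,-0.3],[0,0,0]],[1,[0,0,-0.25],[0,0,0]],[1,[0,0,0],[0,0,0]],[1,[0,0,0],[0,0,0]]]'

```

```text
time_s: 24.25
tool_pos: [0.6298, 0.0803, 0.105]
tool_rot: [3.141, -0.0, 1.275]
force: [-0.2, 0.2, -4.7]
grip_width: 0.0245
```

```bash
python3 -m crank '[[1,[0,0,-0.15],[0,0,0]],[1,[0,0,0],[0,0,0]],[1,[0,0,0],[0,0,0]]]'

```

```text
time_s: 24.55
tool_pos: [0.63, 0.0803, 0.1036]
tool_rot: [3.141, -0.0, 1.275]
force: [0.4, 1.0, -2.9]
grip_width: 0.0244
```

```bash
python3 -m crank '[[1,[0,0,-0.06],[0,0,0]],[1,[0,0,0],[0,0,0]],[-1,[0,0,0],[0,0,0]],[-1,[0,0,0],[0,0,0]],[-1,[0,0,0],[0,0,0]]]'
python3 -m crank '[[-1,[0,0,4],[0,0,0]],[-1,[0,0,4],[0,0,0]],[-1,[0,0,4],[0,0,0]],[-1,[-1.13,2.48,0],[0,0,-7.95]],[-1,[-1.13,2.48,0],[0,0,-7.95]]]'
python3 -m crank '[[-1,[-1.13,2.48,0],[0,0,-7.95]],[-1,[-1.13,2.48,0],[0,0,-7.95]],[-1,[-1.13,2.48,0],[0,0,-7.95]],[-1,[-1.13,2.48,0],[0,0,-7.95]],[-1,[-1.13,2.48,0],[0,0,-7.95]]]'
python3 -m crank '[[-1,[-1.13,2.48,0],[0,0,-7.95]],[-1,[-1.13,2.48,0],[0,0,-7.95]],[-1,[-1.13,2.48,0],[0,0,-7.95]],[-1,[-1.13,2.48,0],[0,0,-7.95]],[-1,[0,0,0],[0,0,0]]]'
python3 -m crank '[[-1,[0,0,0],[0,0,0]],[-1,[0,0,0],[0,0,0]]]'
python3 - <<'E'
from h import *
im=grab_frame('top')
for b in blanks(im,z=.064): print(*b)
print([(np.round(d['xyz'],3),round(d['confidence'],2)) for d in find_in('top','weight_c')])
sc=grab_frame('scene')
out=np.vstack([prep(sc,(320,110,520,300),2.2),cv2.resize(prep(im,(90,190,340,320),1.6),(440,229))])
out=prep(out,None,.9); cv2.imwrite('pics/s9.png',cv2.cvtColor(out,cv2.COLOR_RGB2BGR))
E
```

```text
time_s: 25.05
tool_pos: [0.6298, 0.0801, 0.1026]
tool_rot: [3.142, 0.0, 1.275]
force: [-0.4, -0.2, -0.7]
grip_width: 0.0672
time_s: 25.55
tool_pos: [0.608, 0.1293, 0.2245]
tool_rot: [3.139, -0.003, 0.989]
force: [-0.3, 0.7, 0.1]
grip_width: 0.0855
time_s: 26.05
tool_pos: [0.5501, 0.2547, 0.2227]
tool_rot: [-3.142, -0.0, 0.298]
force: [0.3, -0.1, 0.2]
grip_width: 0.0853
time_s: 26.55
tool_pos: [0.5027, 0.3579, 0.2221]
tool_rot: [-3.141, 0.002, -0.25]
force: [0.2, 0.5, 0.1]
grip_width: 0.0852
time_s: 26.75
tool_pos: [0.5061, 0.3518, 0.2227]
tool_rot: [3.141, -0.001, -0.251]
force: [0.1, -0.7, 0.2]
grip_width: 0.0853
[541. 102.] 2656 [ 900.  -528.2  166.1   87.3  -78.5]
[624. 317.] 3011 [ 368.9 -709.4  307.5   87.2   14. ]
[(array([0.626, 0.084, 0.093]), 0.74)]
```

View pics/s9.png

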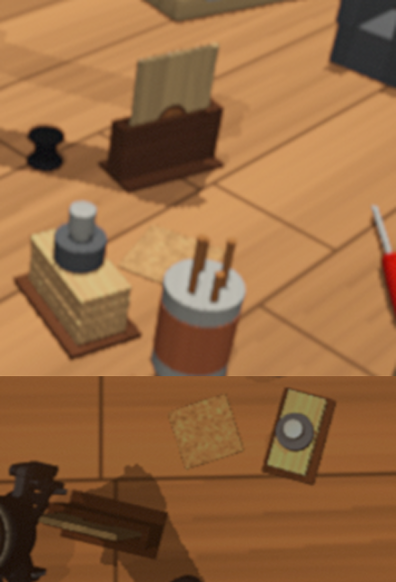

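The weight stands upright at the middle of the pile, with its disc centred on the blank in the top view. Now the panel.

```bash
python3 -m crank '[[-1,[0,0,-4],[0,0,0]],[-1,[0,0,-3],[0,0,0]],[-1,[0,0,-3],[0,0,0]],[-1,[0,0,0],[0,0,0]],[0.5,[0,0,0],[0,0,0]]]' 30
python3 -m crank '[[1,[0,0,0],[0,0,0]],[1,[0,0,0],[0,0,0]],[1,[0,0,0],[0,0,0]],[1,[0,0,0],[0,0,0]],[1,[0,0,0],[0,0,0]]]' 30
python3 -m crank '[[1,[0,0,0],[0,0,0]],[1,[0,0,0],[0,0,0]]]'
```

```text
time_s: 27.4
tool_pos: [0.506, 0.3523, 0.1231]
tool_rot: [3.141, -0.0, -0.253]
force: [1.1, 0.4, 0.7]
grip_width: 0.0734
time_s: 27.9
tool_pos: [0.5058, 0.3533, 0.1234]
tool_rot: [-3.141, -0.001, -0.252]
force: [0.6, 0.2, 4.0]
grip_width: 0.0076
time_s: 28.1
tool_pos: [0.5059, 0.3533, 0.1234]
tool_rot: [-3.141, -0.001, -0.252]
force: [-0.8, -0.1, 5.0]
grip_width: 0.0075
```

```bash
python3 -m crank '[[1,[0,0,2],[0,0,0]],[1,[0,0,3],[0,0,0]],[1,[0,0,4],[0,0,0]],[1,[0,0,4],[0,0,0]],[1,[0,0,4],[0,0,0]]]'
python3 -m crank '[[1,[-0.26,-4.4,0],[0,0,0.65]],[1,[-0.26,-4.4,0],[0,0,0.65]],[1,[-0.26,-4.4,0],[0,0,0.65]],[1,[-0.26,-4.4,0],[0,0,0.65]],[1,[-0.26,-4.4,0],[0,0,0.65]]]'
python3 -m crank '[[1,[-0.26,-4.4,0],[0,0,0.65]],[1,[-0.26,-4.4,0],[0,0,0.65]],[1,[-0.26,-4.4,0],[0,0,0.65]],[1,[-0.26,-4.4,0],[0,0,0.65]],[1,[-0.26,-4.4,0],[0,0,0.65]]]'
python3 -m crank '[[1,[-0.26,-4.4,0],[0,0,0.65]],[1,[-0.26,-4.4,0],[0,0,0.65]],[1,[-0.26,-4.4,0],[0,0,0.65]],[1,[-0.26,-4.4,0],[0,0,0.65]],[1,[-0.26,-4.4,0],[0,0,0.65]]]'
python3 -m crank '[[1,[-0.26,-4.4,0],[0,0,0.65]],[1,[0,0,0],[-0.47,-6.65,0]],[1,[0,0,0],[-0.47,-6.65,0]],[1,[0,0,0],[-0.47,-6.65,0]],[1,[0,0,0],[0,0,0]]]'
python3 -m crank '[[1,[0,0,0],[0,0,0]],[1,[0,0,0],[0,0,0]],[1,[0,0,0],[0,0,0]]]'
```

```text
time_s: 28.6
tool_pos: [0.5051, 0.3527, 0.2939]
tool_rot: [3.141, 0.0, -0.252]
force: [1.0, 0.6, -0.2]
grip_width: 0.0073
time_s: 29.1
tool_pos: [0.4918, 0.1312, 0.2925]
tool_rot: [3.142, 0.0, -0.194]
force: [1.1, -1.3, -0.6]
grip_width: 0.008
time_s: 29.6
tool_pos: [0.4788, -0.0887, 0.2927]
tool_rot: [-3.141, 0.0, -0.137]
force: [1.1, -0.1, -0.4]
grip_width: 0.0074
time_s: 30.1
tool_pos: [0.4661, -0.3084, 0.2925]
tool_rot: [-3.141, 0.0, -0.08]
force: [1.6, 0.5, -0.8]
grip_width: 0.0072
time_s: 30.6
tool_pos: [0.46, -0.3516, 0.2918]
tool_rot: [-3.139, -0.35, -0.076]
force: [-0.5, 0.4, -0.0]
grip_width: 0.0078
time_s: 30.9
tool_pos: [0.4652, -0.3506, 0.2928]
tool_rot: [3.141, -0.348, -0.068]
force: [-0.0, -0.3, -1.1]
grip_width: 0.0075
```

```bash
python3 -m crank '[[1,[0.4,-0.2,-4],[0,0,0]],[1,[0,0,-4],[0,0,0]],[1,[0,0,0],[0,0,0]],[1,[0,0,0],[0,0,0]]]'
python3 - <<'E'
from h import *
a=grab_frame('scene'); b=grab_frame('top')
out=np.hstack([prep(a,(20,170,260,400),1.65),prep(b,(400,200,520,350),2.53)[:379]])
cv2.imwrite('pics/s10.png',cv2.cvtColor(out,cv2.COLOR_RGB2BGR))
E
```

```text
time_s: 31.3
tool_pos: [0.4681, -0.3532, 0.2128]
tool_rot: [3.141, -0.347, -0.07]
force: [0.6, 0.0, 0.7]
grip_width: 0.0077Traceback (most recent call last):
  File "<stdin>", line 3, in <module>
    return _nx.concatenate(arrs, 1, dtype=dtype, casting=casting)
           ~~~~~~~~~~~~~~~^^^^^^^^^^^^^^^^^^^^^^^^^^^^^^^^^^^^^^^
ValueError: all the input array dimensions except for the concatenation axis must match exactly, but along dimension 0, the array at index 0 has size 380 and the array at index 1 has size 379
```

```bash
python3 - <<'E'
from h import *
a=grab_frame('scene')
cv2.imwrite('pics/s10.png',cv2.cvtColor(prep(a,(20,170,260,400),2.4),cv2.COLOR_RGB2BGR))
E
```

```text
(no output)
```

View pics/s10.png

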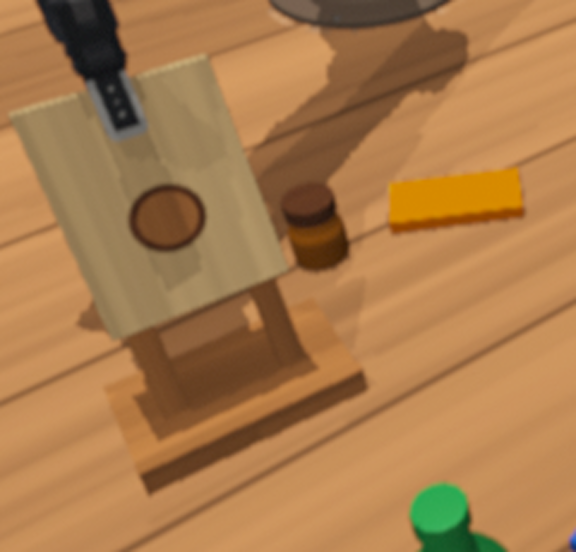

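The panel is tilted, centred and in front of the slats. Lowering it.

```bash
python3 -m crank '[[1,[0,0,-2.5],[0,0,0]],[1,[0,0,-2.5],[0,0,0]],[1,[0,0,-2.5],[0,0,0]],[1,[0,0,-0.6],[0,0,0]],[1,[0,0,0],[0,0,0]]]'
python3 -m crank '[[1,[0,0,-0.3],[0,0,0]],[1,[0,0,0],[0,0,0]]]'
python3 -m crank '[[1,[0,0,-0.2],[0,0,0]],[1,[0,0,0],[0,0,0]]]'
```

```text
time_s: 31.95
tool_pos: [0.4682, -0.3533, 0.1324]
tool_rot: [3.141, -0.349, -0.07]
force: [0.8, -0.5, -0.6]
grip_width: 0.0078
time_s: 32.15
tool_pos: [0.4686, -0.3535, 0.13]
tool_rot: [3.141, -0.351, -0.07]
force: [0.1, 0.3, -0.8]
grip_width: 0.0079
time_s: 32.35
tool_pos: [0.4681, -0.353, 0.1271]
tool_rot: [3.141, -0.35, -0.07]
force: [-0.3, 0.4, -0.9]
grip_width: 0.0078
```

```bash
python3 -m crank '[[1,[0,0,-0.2],[0,0,0]],[1,[0,0,0],[0,0,0]]]'
python3 -m crank '[[1,[0,0,-0.15],[0,0,0]],[1,[0,0,0],[0,0,0]]]'
```

```text
time_s: 32.55
tool_pos: [0.4679, -0.353, 0.1247]
tool_rot: [3.141, -0.349, -0.07]
force: [0.0, 0.2, -0.9]
grip_width: 0.0077
time_s: 32.75
tool_pos: [0.4681, -0.3535, 0.1244]
tool_rot: [-3.142, -0.351, -0.071]
force: [-5.4, 1.6, 11.6]
grip_width: 0.0075
```

```bash
python3 -m crank '[[0.7,[0,0,0],[0,0,0]],[0.4,[0,0,0],[0,0,0]],[0,[0,0,0],[0,0,0]],[0,[0,0,0],[0,0,0]],[0,[0,0,0],[0,0,0]]]'
python3 -m crank '[[0,[-0.75,0.05,1.8],[0,0,0]],[0,[-1.4,0.1,3.6],[0,0,0]],[0,[-1.4,0.1,3.6],[0,0,0]],[0,[-1.4,0.1,3.6],[0,0,0]],[0,[0,0,4],[0,0,0]]]'
python3 -m crank '[[0,[0,4,2],[0,0,0]],[0,[0,4,0],[0,0,0]],[0,[0,4,0],[0,0,0]],[0,[0,0,0],[0,0,0]],[0,[0,0,0],[0,0,0]]]'
python3 - <<'E'
from h import *
a=grab_frame('scene')
cv2.imwrite('pics/s11.png',cv2.cvtColor(prep(a,(40,150,440,450),2),cv2.COLOR_RGB2BGR))
im=grab_frame('top')
for b in blanks(im,z=.064,amin=200): print(*b)
for t in ('panel_c','weight_c'):
  for c in ('top','scene'):
    print(t,c,[(np.round(d['xyz'],3),round(d['confidence'],2)) for d in find_in(c,t)])
for d in trace('top','weight_c'): print(rect('top',d['region'],.092))
E
```

```text
time_s: 33.25
tool_pos: [0.4679, -0.353, 0.1231]
tool_rot: [3.141, -0.349, -0.07]
force: [0.6, -0.6, -0.0]
grip_width: 0.0428
time_s: 33.75
tool_pos: [0.4159, -0.3498, 0.2898]
tool_rot: [-3.141, -0.348, -0.073]
force: [0.1, -0.6, -0.4]
grip_width: 0.0429
time_s: 34.25
tool_pos: [0.4184, -0.2288, 0.3095]
tool_rot: [-3.141, -0.35, -0.068]
force: [-0.8, -0.7, -0.6]
grip_width: 0.0431
[541. 102.] 2660 [ 899.9 -528.2  166.1   87.6  -78.6]
[282. 209.] 394 [660.   70.4  55.6  46.8  72. ]
[273. 241.] 376 [599.4  88.9  55.2  47.8  73.3]
[624. 317.] 3001 [ 369.8 -709.1  305.5   87.1   14. ]
panel_c top [(array([ 0.475, -0.348,  0.105]), 0.78), (array([ 0.519, -0.319,  0.011]), 0.51)]
panel_c scene [(array([ 0.48 , -0.353,  0.089]), 0.95), (array([ 0.528, -0.366,  0.013]), 0.25)]
weight_c top [(array([0.625, 0.086, 0.094]), 0.67), (array([ 0.517, -0.315,  0.01 ]), 0.59)]
weight_c scene [(array([0.639, 0.075, 0.094]), 0.85)]
[625.9  81.2  51.9  49.4  -1.1]
[ 404.3 -227.8   52.9   40.2   72.8]
```

View pics/s11.png

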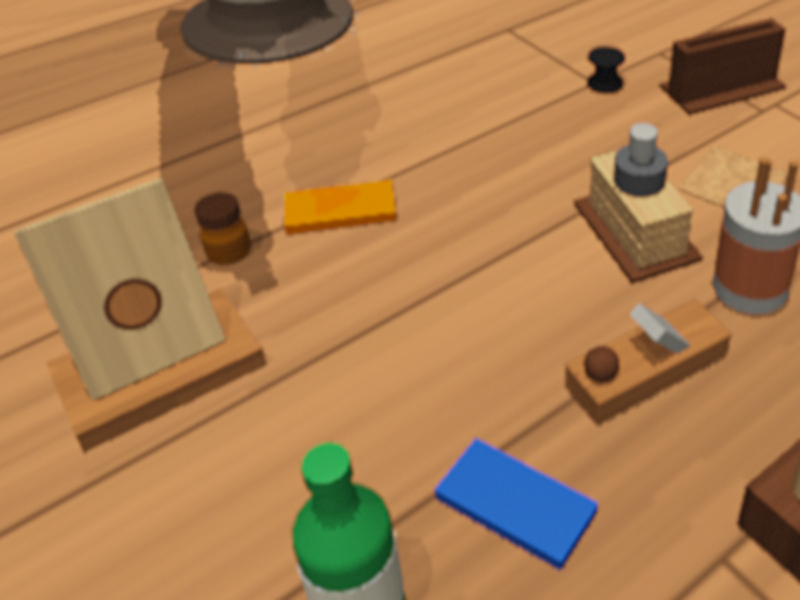

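The picture shows the panel at (125,295) leaning squarely on the slats, its foot inside the lip. The pile with the upright weight at (640,190) is intact and the bystanders are undisturbed. Handing in.

```bash
python3 -c "
from station import *
print(job_done(), get_obs()['time_s'])"
```

```text
the job is handed in; nothing more can be done
the job is handed in; nothing more can be done
```

The job is done and handed in at about 35 s of robot time. The station gives no verdict, so the results below are from my own camera measurements.

I moved the weight to the cork pad and stacked the four maple blanks on the base board. I left the blue and orange slabs alone. The weight then went upright on the pile, and the panel went from the bin into the rest.

- **Pile:** each blank measured within about 2 mm and 1° of the base board after it was placed. The base is at (629.5, 81) mm, at an angle of -17°.
- **Weight:** it stands upright on the pile. The two cameras disagreed on its position: an outline from the top view put it about 4 mm off centre, but the single-point readings came out up to about 11 mm off. Those readings mark the visible surface, not the axis, so I relied on the outline and on the arm's position when it released the weight, within 1 mm of centre.
- **Panel:** it leans on the slats with its foot between lip and slats, and looks square to the rest. Its centre is about 28 mm behind the rest's origin and within about 8 mm of the middle. I set it down at 20° and did not measure the lean after release.
- **Bystanders:** none looked moved or knocked over in the last picture, and the gripper was clear of everything.

No check failed, and I saw no blank get knocked aside. I gripped the second blank again about 6 mm lower because the first grip was too high.

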